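Refit the spring-axle roller in the outfeed frame

TASK

Put the loose steel roller back into the empty middle place of the green outfeed roller frame: push its sprung pin in against one rail so that it fits between the two rails, and let it out so that both ends sit fully home in the middle sockets, which you may have to feel for along the rails. Go gently, never pressing on the frame with more than 30 N in all, leave the tin and the wrench that lie beside its cradle where they are, and let go of the roller at the end.

Things in the scene. Friction and masses are not known exactly. Their poses are not given: they have to be found in the camera images.
- roller: the loose steel roller: a tube 38 mm in diameter, 176 mm long, 0.28 to 0.46 kg in all. Origin at the tube's middle, on its axis; its y axis is the roller's axis and points to the end with the sprung pin (it may have turned about that axis). Fixed stub at the -y end: 10 mm diameter, stands out 12 mm. Sprung pin at the +y end: 10 mm diameter, stands out 34 mm; both tips chamfered 1.5 mm
- pin_tip (a point): the centre of the end face of the sprung pin, at the roller's +y end; it moves in with the pin
- stub_tip (a point): the centre of the end face of the fixed stub, at the roller's -y end. The roller may go in either way round; fitted, its axis is level, about 54 mm above the bench, and the spring still pushes with about 6 N
- pin (a joint): how far the sprung pin is pushed into the tube, m: 0 fully out, 0.021 fully in (hard stop). The spring pushes with about 3 N at 0 and 12.5 N at 0.021 (450 N/m). With the roller fitted it reads about 0.006
- frame: the outfeed roller frame, fixed: two green rails along its x axis, one at +y and one at -y, 300 mm long, 68 high, 18 thick, inner faces at y = -100 and +100 mm. Origin on the bench, in the middle between them; z up. Two such rollers are already fitted at x = -110 and +110 mm, axes 54 mm above the bench, with 12 mm high crosspieces below; the place between them is empty
- tin: a small closed tin 56 mm across and 55 mm high, beside the cradle: leave alone (origin under its centre)
- wrench: a wrench lying beside the cradle: leave alone
- cradle: the fixed wooden V cradle in which the roller lies, its axis level along the cradle's y, 45 mm above the bench. Origin on the bench under the middle. Base plate 85 x 150 x 10 mm; V supports 50 to 70 mm either side of the middle, no higher than 46 mm, so the tube can be gripped across its middle from above
- place (a point): a point in the middle of the empty place, 56 mm above the frame's origin, axes as the frame's. At this height each rail has a blind square socket in its inner face: 14 mm wide, 14 high, 8 deep, closed on top by 5 mm of rail. The two face each other squarely, but lie anywhere from 20 mm to one side (-x) to 20 mm to the other (+x) of this point: look or feel for them, e.g. by sliding the pin's tip along the rail
Not all that is in view belongs to the job. Several things have the shape of the roller; the one meant has the colours described above.

How it is judged:
On the way:
1. the sprung pin is pushed in by at least 11 mm (value of joint pin above 0.011 m), for 0.1 s.
At the end, for the whole second after the job is handed in: The tips of the pin and of the stub are each at least 4 mm deep inside the middle sockets of opposite rails (more than 104 mm from the frame's middle plane, 50 to 60 mm above the bench, within 27 mm of the middle lengthwise), and the roller hangs there at rest (slower than 20 mm/s) (((y of pin_tip in the frame of frame above 0.104 m and y of stub_tip in the frame of frame below -0.104 m) or (y of stub_tip in the frame of frame above 0.104 m and y of pin_tip in the frame of frame below -0.104 m)) and z of pin_tip in the frame of frame between 0.05 and 0.06 m and z of stub_tip in the frame of frame between 0.05 and 0.06 m and x of pin_tip in the frame of frame between -0.027 and 0.027 m and x of stub_tip in the frame of frame between -0.027 and 0.027 m and linear speed of roller below 0.02 m/s); the robot touches nothing.
It fails at once if the frame is pressed with more than 30 N (all contacts on it added up) (contact force between frame and anything else above 30 N).
It fails at once if the tin or the wrench is moved by more than 30 mm (distance of any of tin, wrench from where it was at the start of the episode above 0.03 m).
It also fails if it takes over 72 s, if anything falls off the work surface, if the arm or the gripper's body presses on something with over 40 N, if the wrist force passes 120 N, or if a joint passes its speed limit or range.

ROBOT

A 6-joint arm with a two-finger parallel gripper is mounted at the origin on the work surface. World frame = base frame: x ahead of the robot, y to its left, z up, the work surface at z = 0. Lengths are in m, angles in rad, forces in N, time in s.
With the tool pointing down it reaches from about 0.35 to 0.775 m from the base axis. Payload 5.5 kg.
Tool frame: the origin (TCP) lies at the very end of the fingers, on their centre line; the grasp point (between the pads) lies 19 mm behind it; y points along the fingers, z is the direction in which the jaws open and shut, and the axes are right-handed (so a half turn about y gives the same grasp; the last joint's range is limited). The gripper opens to 85 mm and grips with 20 to 120 N. Pads are 22 mm wide; open, the fingers measure 114 mm over their backs; the gripper's body (76 mm by 85 mm) begins 54 mm behind the grasp point. The pads swing forward as they close: fully open they stand 13 mm farther back than shut.
Start: joints at [-1.253, 0.313, 0.046, 1.304, 0, 1.431], TCP at [0.254, -0.516, 0.231] pointing down, gripper open.
Joint ranges: [-2.76, 2.76], [-0.86, 1.69], [-1.03, 1.26], [-2.2, 2.34], [-1.47, 1.5], [-3.14, 3.14]. Speed limits (rad/s): [2.57, 2.57, 3.14, 3.14, 3.14, 3.14].

INTERFACE

Orientations are given as a unit quaternion [w, x, y, z].
In Python, from workcell import env gives the robot as it stands.
- The arm moves only by the shell command python3 -m inch 'ROWS' [OPENING] [FORCE]. ROWS is JSON, a list that holds one entry, the list of rows, each a list of 4 numbers: the shift along the tool's x, y, z in mm, then the turn about the tool's y in degrees. In form: [[[tx, ty, tz, spin], ...]]. A call has 1 to 10 rows; each row is the pose to reach, as a shift and turn from the pose commanded when the call began, along the tool's axes at that moment; what a row does not reach only later rows make up. A row lasts 1/10 s, in which the tool goes at most 50 mm and 8.59 degrees, less where a joint would pass 70% of its speed; a pose out of reach is approached as far as the arm can. A call with a gripper value outside its range is refused whole. OPENING is the finger opening in mm, from 0 to 85.4, set as the call begins (- or left out, the last holds). The fingers move at their own pace and stop on an object; FORCE is the grip in N (left out, the last holds). Time passes only in rows, so rows that repeat a pose let the fingers close. It gives the time, the measured TCP pose, the force and the opening at its end, in the units of the state.
- env.get_state(): the state, without advancing time (a new reading comes with each control period).
- env.read_camera(name): name is "side" or "top"; returns the picture (480x640x3 uint8, blue, green, red); there is no depth.
- env.camera_model(name): a dict with "fx", "fy", "cx", "cy" (pixels), "R" (3x3) and "t" (3): a world point X has camera coordinates R X + t. Camera axes: x right, y down, z forward; pixel columns grow to the right and rows downward; lengths in m; the calibration is good to about 2 mm. A picture is of the moment at which its call begins. camera_model takes no time and is no camera call.
- env.hand_in(): hands the job in, once; it reports no verdict.
The state is a dict: "clock": time; "joint_pos": joint angles; "qvel": joint speeds; "tau": joint torques, N m; "tcp_pos": TCP position; "orientation": TCP orientation; "wrist_force": force on the tool from outside, world axes, zero at the start; "ft_torque": the same for the moment, N m; "finger_gap": finger opening in m.
Only numpy, scipy, OpenCV 4.12 (cv2) and the standard library are available. Lean on these libraries where they do the work, as an engineer would, in place of code of your own. Each camera call takes 0.05 s, during which the arm holds its last target.

## Working session

There is one attempt and no reset: what is moved stays moved. The work goes in short steps, Python scripts to look and compute and a shell command to move; the robot and the scene stay as the last step left them, time stands still between calls to the robot, and variables do not carry over. Pictures are saved under pics/ and viewed, and the job is handed in when it is done.

```bash
mkdir -p pics; ls
python3 - <<'E'
from workcell import env
import cv2
for n in("top","side"):
    cv2.imwrite(f"pics/{n}0.png",env.read_camera(n)); print(n,env.camera_model(n))
print(env.get_state())
E
```

```text
pics
top {'fx': 441.75195044016755, 'fy': 441.75195044016755, 'cx': 318.3013861777996, 'cy': 236.29067974001245, 'R': array([[ 0.02787857, -0.99952247, -0.01332725],
       [-0.99502125, -0.02647189, -0.09608303],
       [ 0.09568435,  0.01593955, -0.9952841 ]]), 't': array([-0.02551584,  0.48380314,  1.02854797])}
side {'fx': 490.68241055435675, 'fy': 490.68241055435675, 'cx': 315.0879665236277, 'cy': 236.99759115663713, 'R': array([[-0.95646705, -0.29166753, -0.01004128],
       [-0.20505289,  0.69611775, -0.68802136],
       [ 0.20766341, -0.65601077, -0.72562096]]), 't': array([0.4399911 , 0.14397096, 1.22181655])}
{'clock': 0.1, 'joint_pos': array([-1.25264397e+00,  3.13928142e-01,  4.50934531e-02,  1.30359350e+00,
        5.51501409e-05,  1.43119013e+00]), 'qvel': array([ 0.00054296, -0.00057611,  0.0026992 ,  0.00127572, -0.00328262,
       -0.00031452]), 'tau': array([ 1.62269465e-03, -4.81724560e+01,  2.99245226e+01,  1.26945076e-02,
       -2.39934598e-04,  1.33210158e-06]), 'tcp_pos': array([ 0.25397583, -0.51536838,  0.23049677]), 'orientation': array([ 0.16040066, -0.1604647 ,  0.68924251, -0.68808973]), 'wrist_force': array([-0.09973807,  0.23887703,  0.42832549]), 'ft_torque': array([-0.0109906 ,  0.03091731,  0.01249181]), 'finger_gap': 0.08538540542199177}
```

View pics/top0.png

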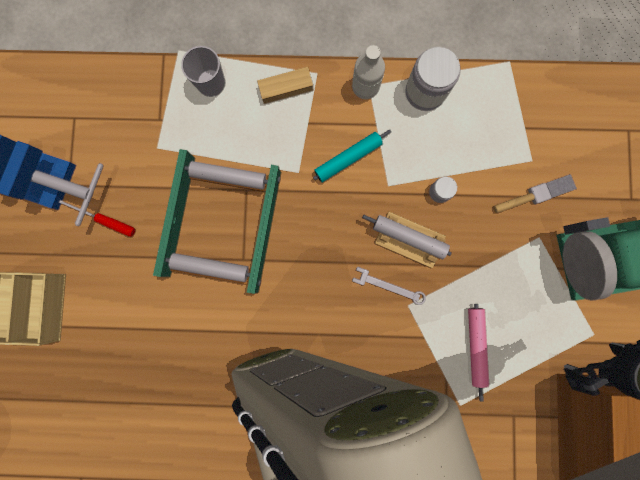

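View pics/side0.png

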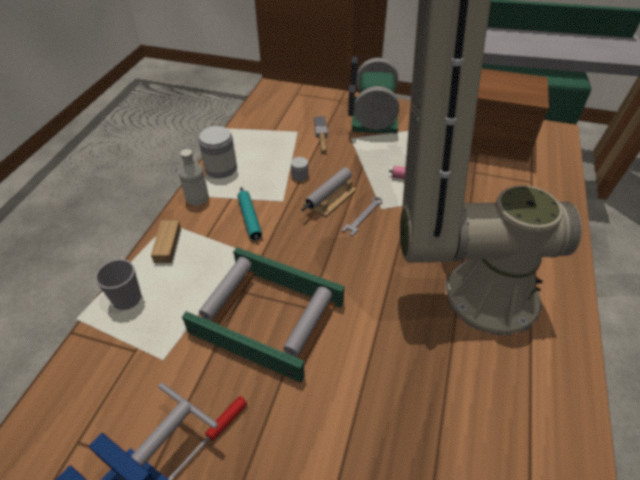

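The steel roller lies in its cradle at about (411,237) in the top view. The longer end, the pin, is at upper left (~(365,218)). The frame is at about (217,222). The tin is at (442,190) and the wrench at (390,286). I'll zoom in to measure.

Run:
```python
import cv2
a=cv2.imread("pics/top0.png")
cv2.imwrite("pics/c1.png",cv2.resize(a[165:315,340:470],None,fx=5,fy=4*5/4*0.8,interpolation=cv2.INTER_CUBIC)) if 0 else cv2.imwrite("pics/c1.png",cv2.resize(a[170:310,340:480],None,fx=4,fy=4,interpolation=cv2.INTER_CUBIC))
cv2.imwrite("pics/c2.png",cv2.resize(a[145:295,145:295],None,fx=4,fy=4,interpolation=cv2.INTER_CUBIC))
b=cv2.imread("pics/side0.png")
cv2.imwrite("pics/c3.png",cv2.resize(b[240:390,175:355],None,fx=4,fy=4,interpolation=cv2.INTER_CUBIC))
```

```text
(no output)
```

View pics/c1.png

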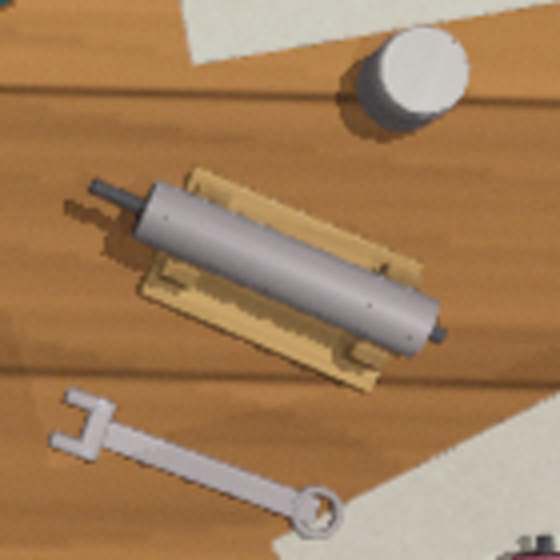

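View pics/c2.png

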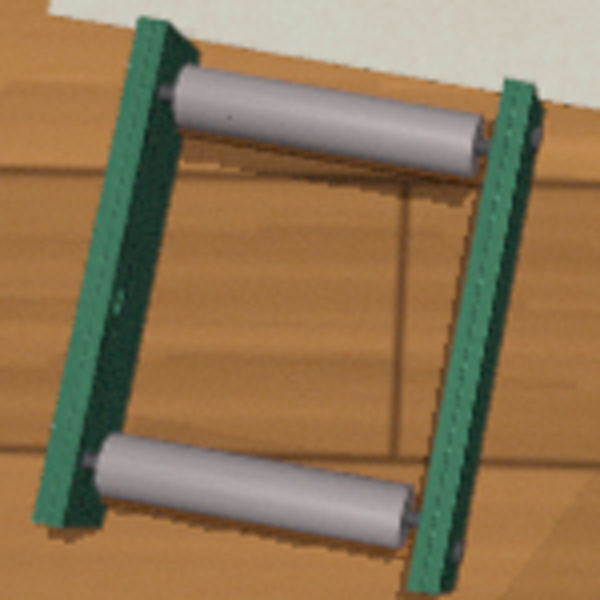

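View pics/c3.png

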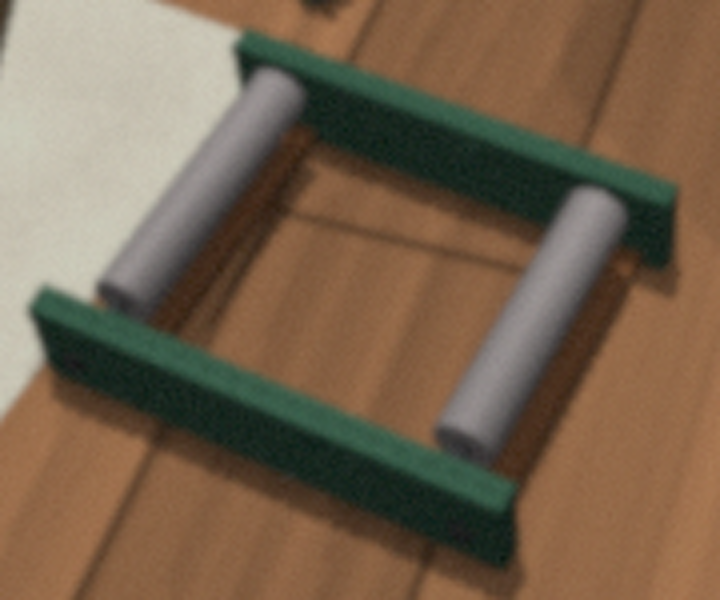

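```bash
cat > h.py <<'E'
import numpy as np, cv2
from scipy.optimize import least_squares
from workcell import env
def proj(n,P):
    m=env.camera_model(n); c=np.asarray(P)@np.array(m["R"]).T+m["t"]
    return np.c_[m["cx"]+m["fx"]*c[:,0]/c[:,2], m["cy"]+m["fy"]*c[:,1]/c[:,2]]
def back(n,px,z):
    m=env.camera_model(n); R=np.array(m["R"]); o=-R.T@m["t"]
    d=R.T@np.array([(px[0]-m["cx"])/m["fx"],(px[1]-m["cy"])/m["fy"],1]); return o+d*(z-o[2])/d[2]
def T(p,L):
    x,y,a=p; L=np.asarray(L,float); c,s=np.cos(a),np.sin(a)
    return np.c_[x+c*L[:,0]-s*L[:,1], y+s*L[:,0]+c*L[:,1], L[:,2]]
E
python3 - <<'E'
from h import *
c2=np.array([(140,17),(168,22),(35,522),(65,525),(505,80),(537,86),(408,590),(440,594)])/4+145
L=[(150,118,68),(150,100,68),(-150,118,68),(-150,100,68),(150,-100,68),(150,-118,68),(-150,-100,68),(-150,-118,68)]
L=np.array(L)/1000
# side: c3 crops: near rail top corners & far
c3=np.array([(45,290),(515,487),(245,35),(677,188)])/4+[175,240]
LS=np.array([(150,118,68),(-150,118,68),(150,-118,68),(-150,-118,68)])/1000
for w in((1,0),(0,1),(1,1)):
    f=lambda p:np.r_[w[0]*(proj("top",T(p,L))-c2).ravel(),w[1]*(proj("side",T(p,LS))-c3).ravel()]
    r=least_squares(f,[.5,.1,0]); print(w,r.x,np.rad2deg(r.x[2]),np.round(r.fun,1))
p=r.x
print("socketspot",back("top",(174.5,220),.056))
g=p
# spot in frame coords on plane y=+100
m=env.camera_model("top")
# roller
for nm,px in dict(pin=(340+92/4,170+186/4),stub=(340+445/4,170+335/4),tubeL=(340+148/4,170+210/4),tubeR=(340+425/4,170+328/4)).items(): print(nm,back("top",px,.045))
for nm,px in dict(tin=(340+425/4,170+70/4)).items(): print(nm,back("top",px,.055))
a=cv2.imread("pics/top0.png")[145:295,145:295]; a=np.clip((a.astype(float)/255)**.5*255,0,255).astype('uint8')
cv2.imwrite("pics/c4.png",cv2.resize(a[20:120,5:45],None,fx=6,fy=6,interpolation=cv2.INTER_CUBIC))
b=cv2.imread("pics/side0.png")[240:320,225:355]; b=np.clip((b.astype(float)/255)**.5*255,0,255).astype('uint8')
cv2.imwrite("pics/c5.png",cv2.resize(b,None,fx=6,fy=6,interpolation=cv2.INTER_CUBIC))
E
```

```text
(1, 0) [ 0.51086313  0.22065698 -0.1471302 ] -8.429939219913072 [-0.1 -0.5  0.5 -0.5 -0.6  0.4 -0.4  1.   0.4 -0.6  0.  -0.8  0.2  0.3
  0.   0.7 -0.   0.  -0.   0.   0.  -0.   0.  -0. ]
(0, 1) [ 0.50993432  0.21563507 -0.13674545] -7.8349371227442495 [ 0.   0.   0.   0.   0.   0.   0.   0.   0.  -0.   0.  -0.   0.   0.
  0.   0.  -2.7  2.5 -0.5  3.1  1.4 -4.   2.1 -4. ]
(1, 1) [ 0.5103562   0.21922264 -0.1438813 ] -8.243791306593161 [ 0.3 -0.2  0.8 -0.1  0.2  0.8  0.4  1.4  0.8 -0.6  0.5 -0.8  1.1  0.4
  0.9  0.8 -3.6  3.2 -1.8  4.8  1.2 -3.2  1.7 -2.4]
socketspot [0.51029456 0.32236    0.056     ]
pin [ 0.53146067 -0.11585482  0.045     ]
stub [ 0.44984224 -0.32121131  0.045     ]
tubeL [ 0.51818155 -0.14873267  0.045     ]
tubeR [ 0.45358413 -0.30969437  0.045     ]
tin [ 0.6030338  -0.30693174  0.055     ]
```

View pics/c4.png

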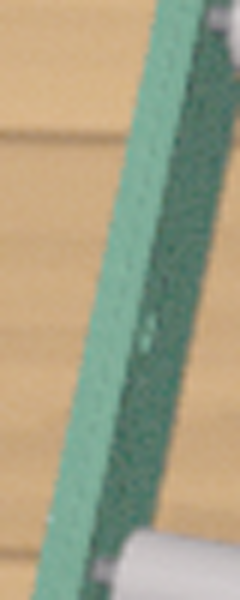

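View pics/c5.png

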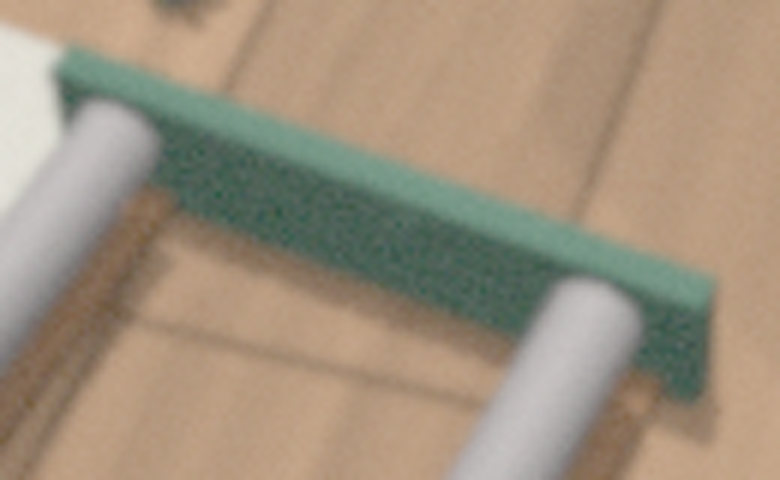

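```bash
cat >> h.py <<'E'
def backm(n,px,z): return np.array([back(n,q,z) for q in px])
E
python3 - <<'E'
from h import *
a=cv2.imread("pics/top0.png"); g=a.astype(int)
print(a[200,172:182].tolist()); print(a[220,172:178].tolist())
hsv=cv2.cvtColor(a,cv2.COLOR_BGR2HSV)
m=(hsv[...,0]>60)&(hsv[...,0]<90)&(hsv[...,1]>80)&(hsv[...,2]>75)
m[:, :150]=0;m[:,290:]=0;m[:145]=0;m[300:]=0
cen=[]
for lo,hi,nm in((0,0,"L"),(0,0,"R")):
    n,lab,st,ce=cv2.connectedComponentsWithStats(m.astype('uint8'))
idx=np.argsort(-st[1:,4])[:2]+1
for i in idx:
    v,u=np.nonzero(lab==i); P=backm("top",np.c_[u,v],.068)[:,:2]
    r=cv2.minAreaRect((P*1000).astype(np.float32)); c=P.mean(0); w,V=np.linalg.eigh(np.cov(P.T))
    d=V[:,1]*np.sign(V[0,1]); print(st[i],c,np.rad2deg(np.arctan2(d[1],d[0])),r, np.sqrt(12*w)); cen.append(c)
print("mid",np.mean(cen,0),"perp",np.subtract(*cen),np.linalg.norm(np.subtract(*cen)))
for p in ((.5109,.2207,-.147),):
  for z in(.049,.056):
    q=back("top",(174.7,220.5),z); d=q[:2]-p[:2]; c,s=np.cos(p[2]),np.sin(p[2]); print("spot in frame",z,c*d[0]+s*d[1],-s*d[0]+c*d[1])
E
```

```text
[[91, 119, 65], [94, 119, 63], [94, 121, 65], [92, 116, 64], [73, 94, 49], [44, 55, 30], [44, 56, 29], [42, 53, 31], [40, 53, 25], [38, 49, 21]]
[[54, 72, 38], [54, 72, 39], [60, 79, 41], [54, 71, 40], [47, 57, 34], [42, 50, 29]]
[247 165  31 128 989] [0.49373728 0.11538931] -8.427052012869133 ((495.9693298339844, 115.24146270751953), (17.922571182250977, 296.6830139160156), 81.57586669921875) [0.01756434 0.296495  ]
[154 150  33 126 925] [0.52620678 0.33004117] -8.433189146561174 ((528.365966796875, 330.06109619140625), (17.408832550048828, 296.3966979980469), 81.58220672607422) [0.01677107 0.2965577 ]
mid [0.50997203 0.22271524] perp [-0.0324695  -0.21465186] 0.21709373302160276
spot in frame 0.049 -0.016054221275647144 0.10229847641373112
spot in frame 0.056 -0.01655613772472094 0.09977487780629148
```

```bash
cat >> h.py <<'E'
from scipy.spatial.transform import Rotation as Ro
def state():
    s=env.get_state(); q=s["orientation"]; return s,Ro.from_quat([q[1],q[2],q[3],q[0]]).as_matrix()
FR=(.511,.2215,np.deg2rad(-8.43))
def plan(xyz,yaw_axis_deg):
    """TCP target, roller-axis yaw (deg CCW of world +y) -> shift in tool axes mm, spin about tool y"""
    s,R=state(); d=R.T@(np.array(xyz)-s["tcp_pos"])*1000
    z=R[:,2]; cur=np.rad2deg(np.arctan2(z[1],z[0]))  # jaw dir; want = yaw mod 180
    dy=(yaw_axis_deg-cur+90)%180-90
    spin=dy*np.sign(R[2,1])
    print("clock",round(s["clock"],2),"tcp",np.round(s["tcp_pos"],4),"jaw",round(cur,2),"F",np.round(s["wrist_force"],2),"gap",round(s["finger_gap"]*1000,1))
    print(" need shift",np.round(d,1),"spin",round(spin,2), "(j6",round(s["joint_pos"][5],2),")")
def fr2w(x,y):  # frame mm->world
    c,s=np.cos(FR[2]),np.sin(FR[2]); return (FR[0]+(c*x-s*y)/1000,FR[1]+(s*x+c*y)/1000)
def info():
    s,R=state(); d=s["tcp_pos"][:2]-FR[:2]; c,sn=np.cos(FR[2]),np.sin(FR[2]); z=R[:,2]
    cur=np.rad2deg(np.arctan2(z[1],z[0])); rel=(cur+8.43+90)%180-90
    f=s["wrist_force"]
    print("clock %.2f frame xy %.1f %.1f z %.1f relyaw %.2f gap %.1f"%(s["clock"],1000*(c*d[0]+sn*d[1]),1000*(-sn*d[0]+c*d[1]),s["tcp_pos"][2]*1000,rel,s["finger_gap"]*1000),"F frame",np.round([c*f[0]+sn*f[1],-sn*f[0]+c*f[1],f[2]],2),"T",np.round(s["ft_torque"],2))
E
python3 - <<'E'
from h import *
s,R=state(); print(np.round(R,3))
plan((.4862,-.2292,.10),-21.8)
E
```

```text
[[-0.897 -0.     0.442]
 [-0.442  0.002 -0.897]
 [-0.    -1.    -0.002]]
clock 0.1 tcp [ 0.254  -0.5154  0.2305] jaw -63.77 F [-0.1   0.24  0.43] gap 85.4
 need shift [-334.7  130.8 -153.9] spin -41.97 (j6 1.43 )
```

```bash
python3 -m inch '[[[-42,0,-19,-5],[-84,0,-38,-10],[-126,0,-58,-16],[-168,0,-77,-21],[-210,0,-96,-27],[-252,0,-116,-33],[-294,0,-135,-38],[-335,0,-154,-42],[-335,0,-154,-42],[-335,0,-154,-42]]]' 85
python3 - <<'E'
from h import *
plan((.4862,-.2292,.026),-21.8)
cv2.imwrite("pics/t1.png",env.read_camera("top"))
E
```

```text
clock: 1.1
tcp_pos: [0.4868, -0.2285, 0.2308]
orientation: [0.397, -0.398, 0.585, -0.585]
wrist_force: [0.1, 0.3, -0.3]
finger_gap: 0.0848
clock 1.1 tcp [ 0.4868 -0.2285  0.2308] jaw -21.64 F [ 0.12  0.34 -0.35] gap 84.8
 need shift [ 8.000e-01  2.048e+02 -1.000e-01] spin 0.16 (j6 1.36 )
```

View pics/t1.png

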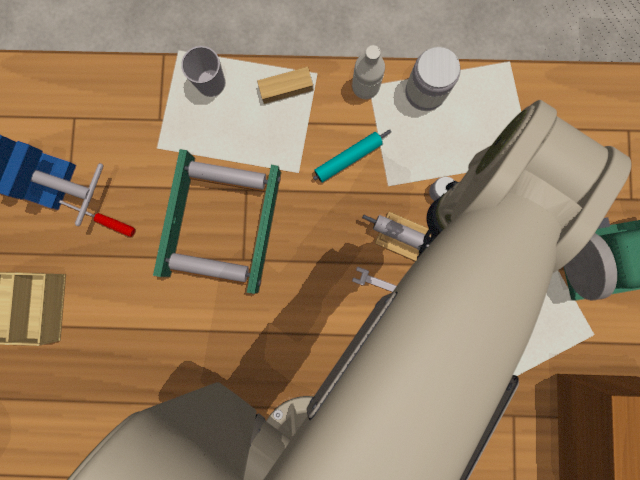

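The top view is blocked by the arm, with the gripper over the cradle as planned. I'll go down and grip.

```bash
python3 -m inch '[[[1,40,0,0],[1,80,0,0],[1,115,0,0],[1,145,0,0],[1,170,0,0],[1,190,0,0],[1,203,0,0],[1,203,0,0]]]' 85
python3 - <<'E'
from h import *
plan((.4862,-.2292,.026),-21.8)
cv2.imwrite("pics/s1.png",cv2.resize(env.read_camera("side")[120:270,230:430],None,fx=4,fy=4))
E
```

```text
clock: 1.95
tcp_pos: [0.4842, -0.2309, 0.0265]
orientation: [0.395, -0.396, 0.587, -0.585]
wrist_force: [-0.6, 0.2, 0.8]
finger_gap: 0.0848
clock 1.95 tcp [ 0.4842 -0.2309  0.0265] jaw -21.91 F [-0.57  0.24  0.78] gap 84.8
 need shift [-2.3  0.5  1.2] spin -0.11 (j6 1.36 )
```

View pics/s1.png

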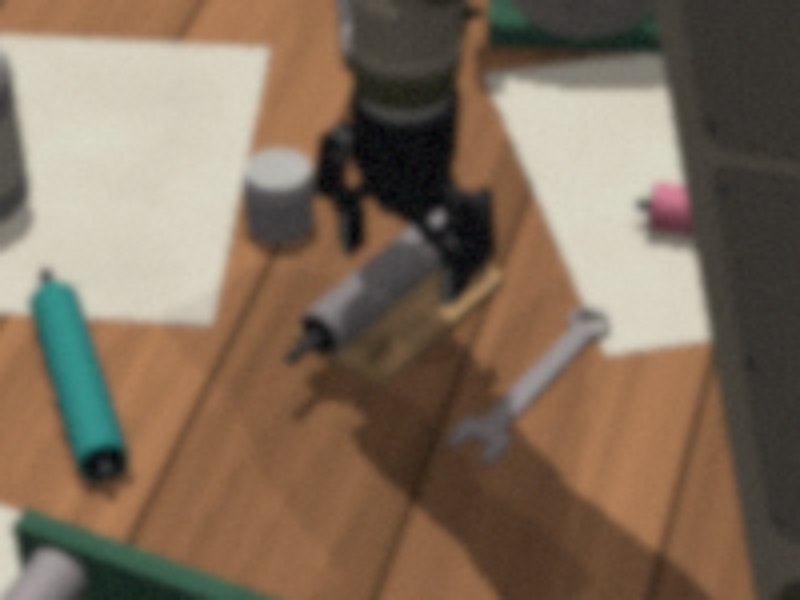

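The fingers straddle the roller at about (450,240) in the crop. Pin free at (295,355), tin and wrench untouched. Closing.

```bash
python3 -m inch '[[[-2,1,1,0],[-2,1,1,0],[-2,1,1,0],[-2,1,1,0],[-2,1,1,0],[-2,1,1,0],[-2,1,1,0],[-2,1,1,0],[-2,1,1,0]]]' 30 70
python3 - <<'E'
from h import *
plan((.4862,-.2292,.026),-21.8);info()
E
```

```text
clock: 2.9
tcp_pos: [0.4877, -0.2291, 0.0286]
orientation: [-0.396, 0.397, -0.585, 0.586]
wrist_force: [-2.8, 0.3, 8.2]
finger_gap: 0.0359
clock 2.9 tcp [ 0.4877 -0.2291  0.0286] jaw -21.77 F [-2.76  0.33  8.15] gap 35.9
 need shift [ 0.7  2.6 -1.3] spin 0.03 (j6 1.36 )
clock 2.90 frame xy 43.0 -449.1 z 28.6 relyaw -13.34 gap 35.9 F frame [-2.78 -0.08  8.15] T [ 0.28  0.73 -0.08]
```

```bash
python3 -m inch '[[[0,-10,0,0],[0,-25,0,0],[0,-50,0,0],[0,-75,0,0],[0,-100,0,0],[0,-100,0,0],[0,-100,0,0],[0,-100,0,0]]]'
python3 - <<'E'
from h import *
info();plan((.4862,-.2292,.126),-21.8)
cv2.imwrite("pics/s2.png",cv2.resize(env.read_camera("side")[90:240,230:430],None,fx=4,fy=4))
E
```

```text
clock: 3.7
tcp_pos: [0.4869, -0.2284, 0.1257]
orientation: [0.396, -0.397, 0.586, -0.585]
wrist_force: [-0.9, 0.3, -4.1]
finger_gap: 0.0358
clock 3.70 frame xy 42.1 -448.6 z 125.7 relyaw -13.34 gap 35.8 F frame [-0.89  0.16 -4.07] T [0.02 0.05 0.06]
clock 3.7 tcp [ 0.4869 -0.2284  0.1257] jaw -21.77 F [-0.86  0.29 -4.07] gap 35.8
 need shift [ 1.  -0.3 -0.4] spin 0.03 (j6 1.36 )
```

View pics/s2.png

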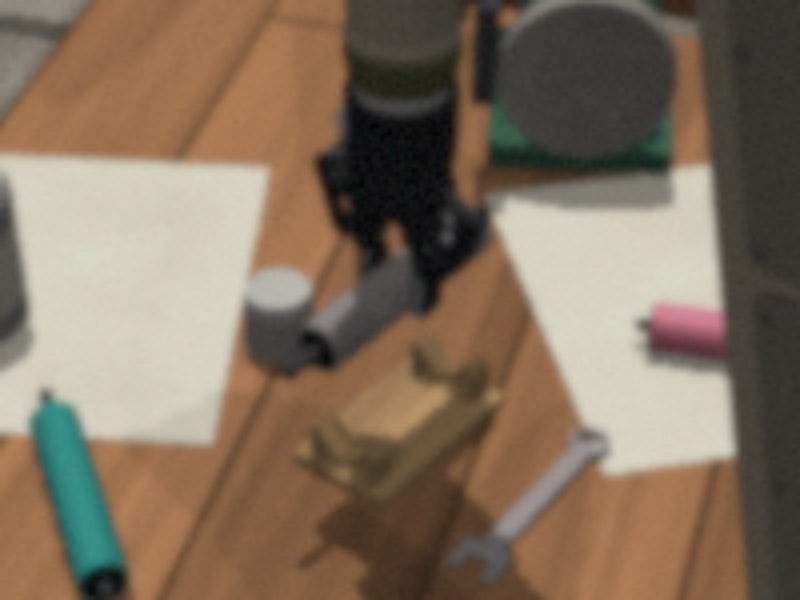

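Run:
```python
from h import *
s,R=state()
a=np.deg2rad(-21.77);u=np.array([-np.sin(a),np.cos(a),0])
c0=np.array([.4862,-.2292,.045]); print("before pred pin, tubeend",proj("side",[c0+.122*u,c0+.088*u]))
c1=np.array([s["tcp_pos"][0],s["tcp_pos"][1],s["tcp_pos"][2]+.0164]); print("now",proj("side",[c1+.122*u,c1+.088*u]))
for z in(-3,0,3):
  t=np.deg2rad(z);v=u*np.cos(t)+np.array([0,0,np.sin(t)]);print(z,proj("side",[c1+.122*v,c1+.088*v]).ravel())
b=cv2.imread("pics/side0.png"); cv2.imwrite("pics/s0c.png",cv2.resize(b[165:215,295:365],None,fx=10,fy=10,interpolation=cv2.INTER_CUBIC))
b=env.read_camera("side"); cv2.imwrite("pics/s2c.png",cv2.resize(b[150:200,290:360],None,fx=10,fy=10,interpolation=cv2.INTER_CUBIC))
```

```text
before pred pin, tubeend [[302.61425427 209.65693812]
 [310.265193   203.18351266]]
now [[301.26489924 183.27951872]
 [309.34381884 176.82040962]]
-3 [301.37796562 185.08362825 309.40359486 178.12185916]
0 [301.26489924 183.27951872 309.34381884 176.82040962]
3 [301.23186758 181.39791977 309.34040974 175.46706056]
```

View pics/s0c.png

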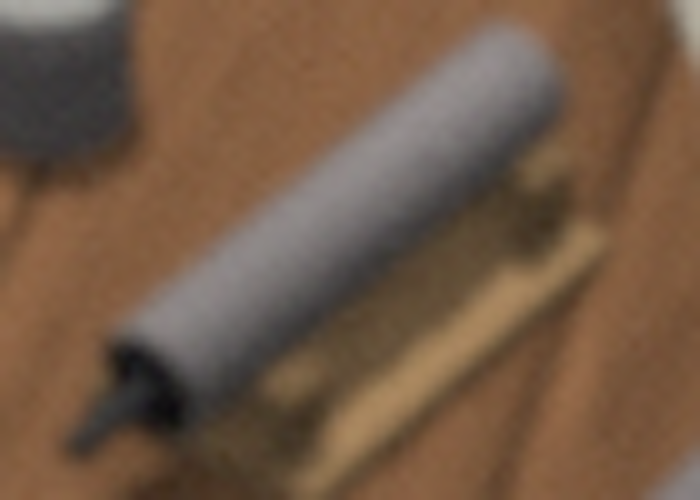

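View pics/s2c.png

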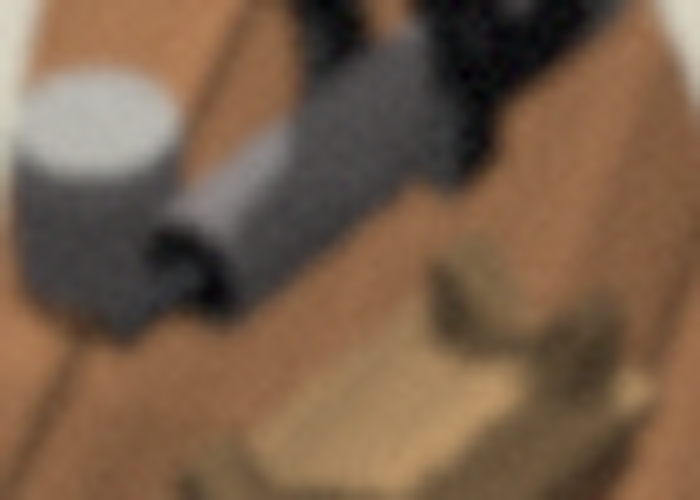

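Run:
```python
from h import *
plan((*fr2w(16.4,-9.2),.1257),24.6)
```

```text
clock 3.8 tcp [ 0.4868 -0.2284  0.1256] jaw -21.77 F [-0.2  -0.16 -3.44] gap 35.9
 need shift [-421.6    0.5 -126.3] spin -46.37 (j6 1.36 )
```

```bash
python3 -m inch '[[[-25,0,-8,-3],[-65,0,-20,-8],[-110,0,-33,-13],[-155,0,-47,-18],[-200,0,-60,-23],[-245,0,-74,-28],[-290,0,-87,-33],[-335,0,-101,-38],[-375,0,-113,-42],[-405,0,-121,-45]]]' && python3 -m inch '[[[-10,0,-3,-1],[-17,0,-5,-1],[-17,0,-5,-1],[-17,0,-5,-1],[-17,0,-5,-1]]]'
python3 - <<'E'
from h import *
info();plan((*fr2w(16.4,-9.2),.1257),24.6)
cv2.imwrite("pics/t3.png",cv2.resize(env.read_camera("top")[130:310,130:370],None,fx=3,fy=3))
cv2.imwrite("pics/s3.png",cv2.resize(env.read_camera("side")[200:400,170:370],None,fx=3,fy=3))
E
```

```text
clock: 4.8
tcp_pos: [0.5247, 0.1945, 0.126]
orientation: [-0.591, 0.592, -0.388, 0.387]
wrist_force: [0.8, -0.2, -3.4]
finger_gap: 0.036
clock: 5.3
tcp_pos: [0.5146, 0.2044, 0.1273]
orientation: [-0.593, 0.593, -0.384, 0.385]
wrist_force: [0.5, -0.0, -2.3]
finger_gap: 0.0362
clock 5.30 frame xy 6.1 -16.4 z 127.3 relyaw 32.55 gap 36.2 F frame [ 0.48  0.05 -2.29] T [ 0.01 -0.04 -0.04]
clock 5.3 tcp [0.5146 0.2044 0.1273] jaw 24.12 F [ 0.49 -0.02 -2.29] gap 36.2
 need shift [-0.5  1.6 12.5] spin -0.48 (j6 1.38 )
```

View pics/t3.png

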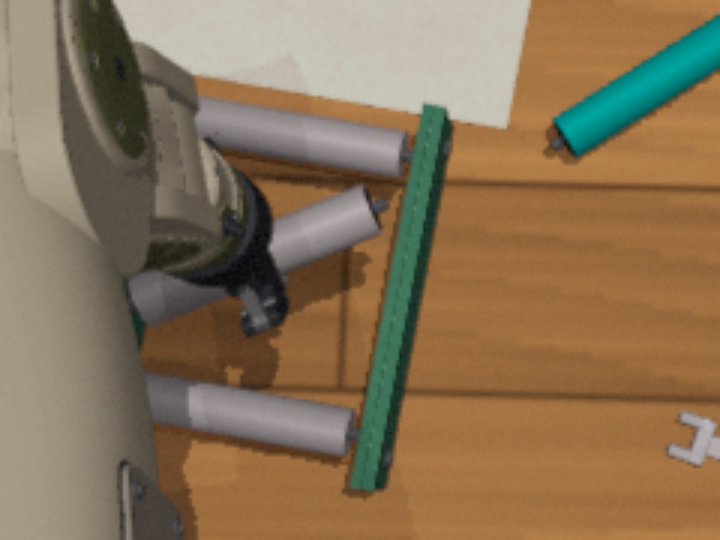

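View pics/s3.png

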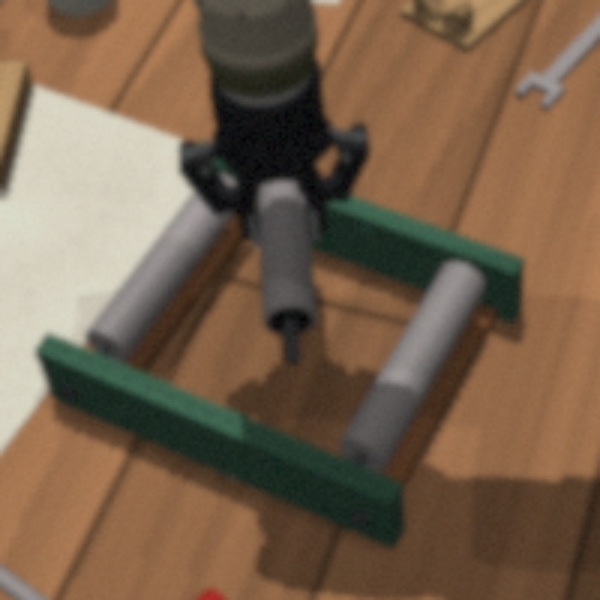

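Top view: roller held between the rails, stub toward (380,203), pin side under the arm. Side view: pin tip (291,360) in line with the roller, level. The height and yaw are fine. I'll correct x/y and go down in stages.

```bash
python3 -m inch '[[[0,1,6,-0.5],[-0.5,1,12.5,-0.5],[-0.5,11,12.5,-0.5],[-0.5,26,12.5,-0.5],[-0.5,36,12.5,-0.5],[-0.5,36,12.5,-0.5],[-0.5,36,12.5,-0.5]]]'
python3 - <<'E'
from h import *
info();plan((*fr2w(16.4,-9.2),.0396),24.6)
cv2.imwrite("pics/t4.png",cv2.resize(env.read_camera("top")[130:310,130:370],None,fx=3,fy=3))
cv2.imwrite("pics/s4.png",cv2.resize(env.read_camera("side")[220:400,170:370],None,fx=4,fy=4*.8))
E
```

```text
clock: 6.1
tcp_pos: [0.5253, 0.2111, 0.0909]
orientation: [-0.595, 0.596, -0.382, 0.381]
wrist_force: [0.2, 0.6, -3.1]
finger_gap: 0.0361
clock 6.10 frame xy 15.7 -8.2 z 90.9 relyaw 33.16 gap 36.1 F frame [ 0.14  0.62 -3.1 ] T [ 0.02 -0.07 -0.03]
clock 6.1 tcp [0.5253 0.2111 0.0909] jaw 24.73 F [ 0.23  0.6  -3.1 ] gap 36.1
 need shift [ 1.3 51.3  0.1] spin 0.13 (j6 1.38 )
```

View pics/t4.png

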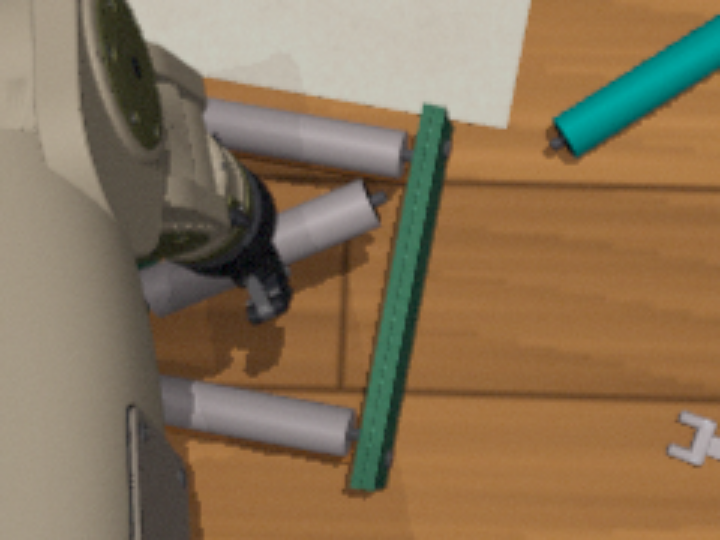

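View pics/s4.png

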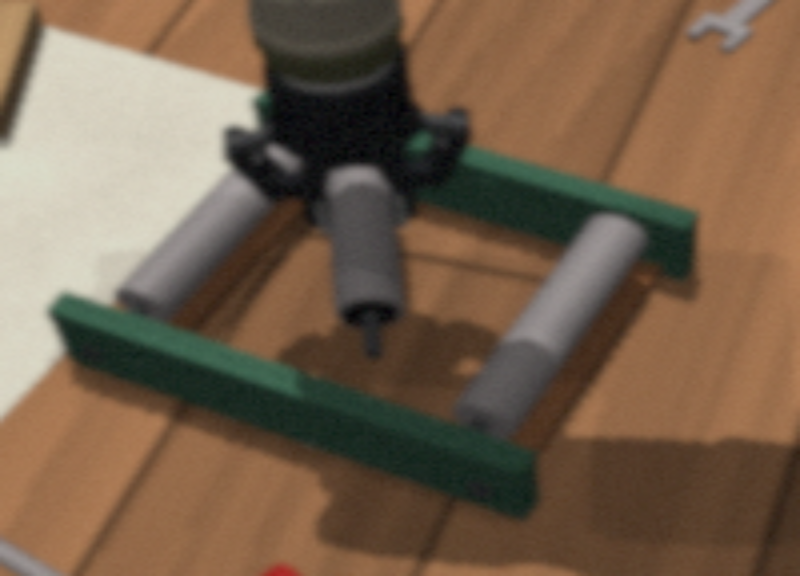

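Run:
```python
from h import *
q=back("top",(259.3,196),.1073)[:2]-FR[:2]; c,s=np.cos(FR[2]),np.sin(FR[2])
print("stub tip seen frame",c*q[0]+s*q[1],-s*q[0]+c*q[1])
t=np.deg2rad(33.16);print("pred",15.7+100*np.sin(t),-8.2-100*np.cos(t), "pin",15.7-122*np.sin(t),-8.2+122*np.cos(t))
```

```text
stub tip seen frame 0.06570729761059124 -0.09353956606356255
pred 70.39789184088497 -91.91463807580398 pin -51.03142804587965 93.93185845248085
```

```bash
python3 -m inch '[[[0.5,8,0,0],[0.5,16,0,0],[0.5,24,0,0],[0.5,30,0,0],[0.5,30,0,0]]]' && python3 -c "
from h import *
info()" && python3 -m inch '[[[0,6,0,0],[0,13,0,0],[0,21,0,0],[0,21,0,0],[0,21,0,0],[0,21,0,0]]]'
python3 - <<'E'
from h import *
info()
cv2.imwrite("pics/s5.png",cv2.resize(env.read_camera("side")[220:400,170:370],None,fx=4,fy=4*.8))
E
```

```text
clock: 6.7
tcp_pos: [0.5248, 0.2104, 0.0598]
orientation: [-0.595, 0.596, -0.382, 0.381]
wrist_force: [-0.7, 0.1, -3.9]
finger_gap: 0.0358
clock 6.70 frame xy 15.2 -9.0 z 59.8 relyaw 33.16 gap 35.8 F frame [-0.65 -0.04 -3.93] T [ 0.03 -0.04 -0.04]
clock: 7.3
tcp_pos: [0.526, 0.2108, 0.0404]
orientation: [0.596, -0.595, 0.381, -0.381]
wrist_force: [0.3, -0.7, -3.4]
finger_gap: 0.0363
clock 7.30 frame xy 16.4 -8.4 z 40.4 relyaw 33.16 gap 36.3 F frame [ 0.38 -0.64 -3.36] T [-0.03  0.02  0.04]
```

View pics/s5.png

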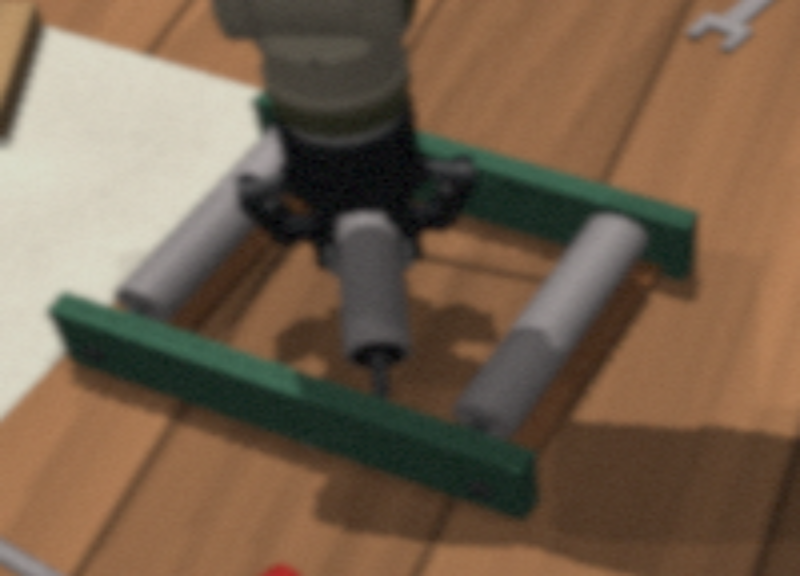

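No contact yet: pin and stub are between the rails. I'll press the pin gently on the +y rail while reducing the yaw.

Run:
```python
from h import *
plan((*fr2w(10.7,-5),.0396),27-8.43)
plan((*fr2w(5.5,-1.4),.0396),22-8.43)
```

```text
clock 7.35 tcp [0.5261 0.2108 0.0406] jaw 24.73 F [ 0.05  0.18 -3.48] gap 36.2
 need shift [-6.  1. -3.] spin 6.16 (j6 1.38 )
clock 7.35 tcp [0.5261 0.2108 0.0406] jaw 24.73 F [ 0.05  0.18 -3.48] gap 36.2
 need shift [-11.9   1.   -5.4] spin 11.16 (j6 1.38 )
```

```bash
python3 -m inch '[[[-2,0.3,-1,2],[-4,0.6,-2,4],[-6,1,-3,6],[-6,1,-3,6],[-6,1,-3,6]]]'
python3 -c "
from h import *
info()
plan((*fr2w(5.5,-1.4),.0396),22-8.43)"
```

```text
clock: 7.85
tcp_pos: [0.5186, 0.2134, 0.0389]
orientation: [-0.573, 0.577, -0.412, 0.412]
wrist_force: [-3.9, -6.2, -2.2]
finger_gap: 0.036
clock 7.85 frame xy 8.7 -6.9 z 38.9 relyaw 27.20 gap 36.0 F frame [-2.92 -6.7  -2.17] T [-1.    0.64  0.66]
clock 7.85 tcp [0.5186 0.2134 0.0389] jaw 18.77 F [-3.87 -6.2  -2.17] gap 36.0
 need shift [-6.4 -0.7 -0.4] spin 5.2 (j6 1.49 )
```

```bash
python3 -m inch '[[[0,0,0,0],[0,0,0,0],[0,0,0,0],[0,0,0,0]]]' 30 120
python3 -c "
from h import *
info()"
python3 -m inch '[[[0,-0.2,1.5,0.8],[0,-0.3,3.2,1.6],[0,-0.5,5,2.4],[0,-0.5,6.6,3.2],[0,-0.5,6.6,3.2]]]'
python3 -c "
from h import *
info()"
```

```text
clock: 8.25
tcp_pos: [0.5187, 0.2133, 0.039]
orientation: [-0.573, 0.576, -0.412, 0.412]
wrist_force: [-3.4, -5.2, -2.6]
finger_gap: 0.0348
clock 8.25 frame xy 8.8 -7.0 z 39.0 relyaw 27.20 gap 34.8 F frame [-2.63 -5.67 -2.58] T [-0.94  0.68  0.58]
clock: 8.75
tcp_pos: [0.5231, 0.2145, 0.0385]
orientation: [-0.56, 0.566, -0.428, 0.427]
wrist_force: [-5.7, -7.5, -3.2]
finger_gap: 0.035
clock 8.75 frame xy 13.0 -5.2 z 38.5 relyaw 24.00 gap 35.0 F frame [-4.58 -8.22 -3.23] T [-1.51  1.02  0.79]
```

Run:
```python
from h import *
cv2.imwrite("pics/t6.png",cv2.resize(env.read_camera("top")[150:290,150:290],None,fx=4,fy=4,interpolation=cv2.INTER_CUBIC))
cv2.imwrite("pics/s6.png",cv2.resize(env.read_camera("side")[230:380,190:350],None,fx=4,fy=4,interpolation=cv2.INTER_CUBIC))
```

```text
(no output)
```

View pics/t6.png

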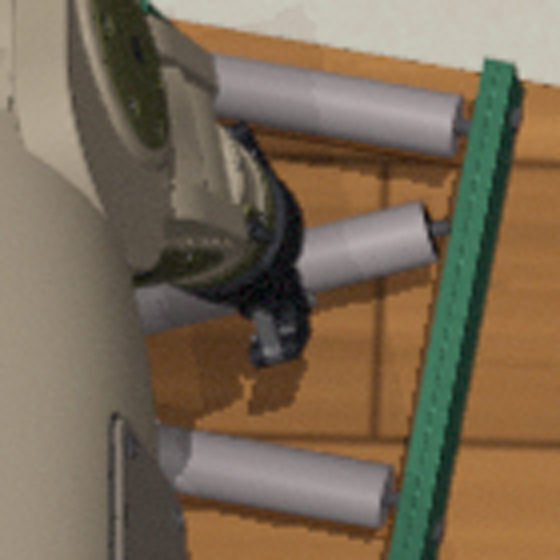

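View pics/s6.png

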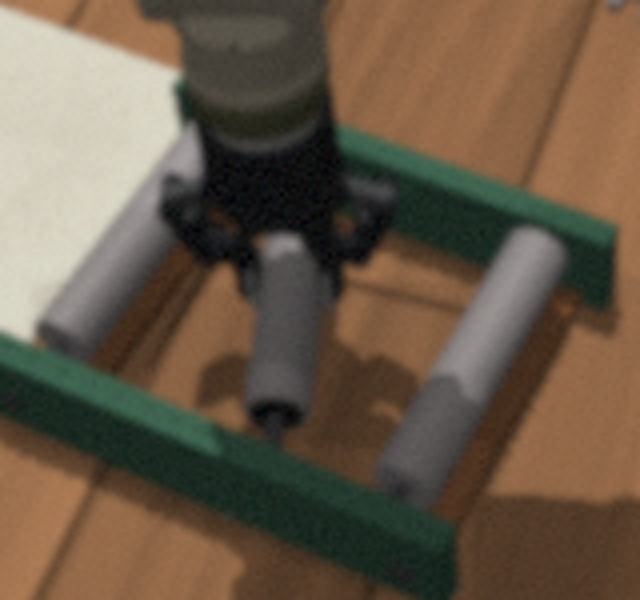

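Run:
```python
from h import *
c,s=np.cos(FR[2]),np.sin(FR[2])
def f(u,v,z=.055):
    q=back("top",(150+u/4,150+v/4),z)[:2]-FR[:2]; return np.array([c*q[0]+s*q[1],-s*q[0]+c*q[1]])*1000
print("stub",f(450,227),"tube end",f(430,231,.055))
for z,a,b in((.060,(305,232),(418,203)),(.06,(312,292),(437,258))):
    A,B=f(*a,z),f(*b,z); d=A-B; print(A,B,np.rad2deg(np.arctan2(-d[0],d[1])))
print("fitted tube upper edge ref",)
A,B=f(220,57,.06),f(462,93,.06);d=A-B;print(np.rad2deg(np.arctan2(-d[0],d[1])))
A,B=f(215,112,.06),f(450,154,.06);d=A-B;print(np.rad2deg(np.arctan2(-d[0],d[1])))
print("rail inner edge",f(454,227,.068))
```

```text
stub [ 50.49149839 -96.22585786] tube end [ 46.17494643 -85.18148581]
[ 32.45135235 -14.69923364] [ 60.43389992 -76.13522864] 24.488069193651764
[ -1.22080141 -25.48447295] [ 30.70541108 -93.02154766] 25.301098042149633
fitted tube upper edge ref
1.258885473128529
-0.3694389937372236
rail inner edge [  49.09785795 -100.67477557]
```

```bash
python3 -m inch '[[[0.8,0,1.8,0],[1.6,0,3.6,0],[2.4,0,5.4,0],[3.2,0,7.2,0],[4.1,0,9.1,0],[4.1,0,9.1,0]]]'
python3 -c "
from h import *
info()"
python3 -m inch '[[[0.8,0,1.8,0],[1.2,0,2.7,0],[1.2,0,2.7,0]]]'
python3 -c "
from h import *
info()"
```

```text
clock: 9.45
tcp_pos: [0.5328, 0.2128, 0.0383]
orientation: [-0.56, 0.566, -0.428, 0.427]
wrist_force: [-6.0, -8.5, -3.9]
finger_gap: 0.0347
clock 9.45 frame xy 22.9 -5.4 z 38.3 relyaw 24.02 gap 34.7 F frame [-4.72 -9.25 -3.93] T [-1.56  1.09  0.94]
clock: 9.75
tcp_pos: [0.5389, 0.2131, 0.0394]
orientation: [-0.561, 0.564, -0.428, 0.428]
wrist_force: [-0.7, -6.9, -5.0]
finger_gap: 0.0351
clock 9.75 frame xy 28.9 -4.2 z 39.4 relyaw 23.93 gap 35.1 F frame [ 0.32 -6.95 -4.98] T [-1.33  0.16  0.32]
```

```bash
python3 -m inch '[[[0.4,0,0.9,0],[0.8,0,1.8,0],[0.8,0,1.8,0],[0.8,0,1.8,0]]]'
python3 -c "
from h import *
info()"
python3 -m inch '[[[0.4,0,0.9,0],[0.8,0,1.8,0],[0.8,0,1.8,0],[0.8,0,1.8,0]]]'
python3 -c "
from h import *
info()"
```

```text
clock: 10.15
tcp_pos: [0.5414, 0.2144, 0.0397]
orientation: [-0.563, 0.563, -0.428, 0.428]
wrist_force: [0.7, -3.7, -4.6]
finger_gap: 0.035
clock 10.15 frame xy 31.1 -2.5 z 39.7 relyaw 23.96 gap 35.0 F frame [ 1.27 -3.53 -4.6 ] T [-0.86  0.04  0.12]
clock: 10.55
tcp_pos: [0.5422, 0.2142, 0.0393]
orientation: [-0.562, 0.564, -0.428, 0.427]
wrist_force: [-2.6, -6.2, -3.6]
finger_gap: 0.035
clock 10.55 frame xy 31.9 -2.6 z 39.3 relyaw 24.01 gap 35.0 F frame [-1.63 -6.53 -3.56] T [-0.95  0.56  0.49]
```

The force pattern shows the pin dropped into the +y socket: Fy fell to 3.5 N, then +x was blocked. Now I'll compress and swing about the pin tip toward 0°.

```bash
python3 -m inch '[[[-2,0,-2.6,1.5],[-4,0,-5.2,3],[-6,0,-7.8,4.6],[-8,0,-10.3,6],[-10.7,0,-13.7,8],[-10.7,0,-13.7,8]]]'
python3 -c "
from h import *
info()"
```

```text
clock: 11.15
tcp_pos: [0.5249, 0.22, 0.039]
orientation: [-0.53, 0.534, -0.466, 0.466]
wrist_force: [-4.5, -9.6, -3.4]
finger_gap: 0.0351
clock 11.15 frame xy 13.9 0.6 z 39.0 relyaw 15.96 gap 35.1 F frame [ -3.06 -10.11  -3.44] T [-1.59  0.83  0.65]
```

```bash
python3 -m inch '[[[-1.6,0,-2.8,1.8],[-3.1,0,-5.5,3.5],[-4.6,0,-8.2,5.2],[-6,0,-10.5,6.6],[-7,0,-12.8,8],[-7,0,-12.8,8]]]'
python3 -c "
from h import *
info()"
```

```text
clock: 11.75
tcp_pos: [0.5098, 0.2245, 0.0385]
orientation: [0.495, -0.501, 0.503, -0.501]
wrist_force: [-6.9, -10.5, -2.3]
finger_gap: 0.0347
clock 11.75 frame xy -1.6 2.8 z 38.5 relyaw 7.98 gap 34.7 F frame [ -5.25 -11.43  -2.34] T [-1.8   1.37  0.69]
```

```bash
python3 -m inch '[[[-0.7,0,-2.9,1.7],[-1.4,0,-5.8,3.3],[-2.1,0,-8.6,4.9],[-2.7,0,-11.4,6.5],[-3.3,0,-14.2,8],[-3.3,0,-14.2,8]]]'
python3 - <<'E'
from h import *
info()
cv2.imwrite("pics/t7.png",cv2.resize(env.read_camera("top")[150:290,150:290],None,fx=4,fy=4,interpolation=cv2.INTER_CUBIC))
cv2.imwrite("pics/s7.png",cv2.resize(env.read_camera("side")[230:380,190:350],None,fx=4,fy=4,interpolation=cv2.INTER_CUBIC))
E
```

```text
clock: 12.35
tcp_pos: [0.4954, 0.2279, 0.0385]
orientation: [0.459, -0.465, 0.536, -0.535]
wrist_force: [-5.6, -10.4, -2.1]
finger_gap: 0.0351
clock 12.35 frame xy -16.3 4.0 z 38.5 relyaw -0.03 gap 35.1 F frame [ -4.05 -11.16  -2.15] T [-1.85  1.36  0.63]
```

View pics/t7.png

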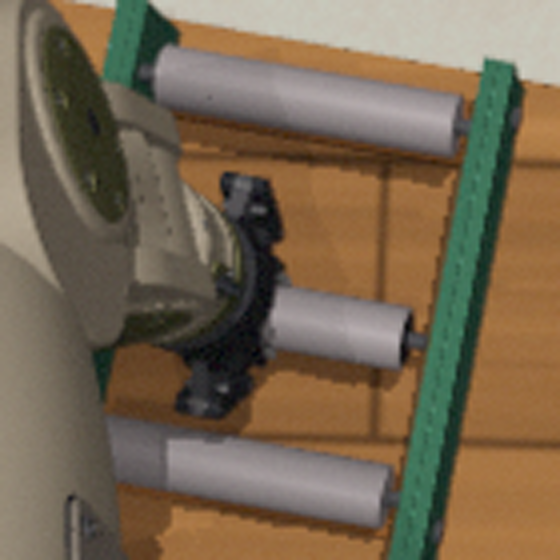

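View pics/s7.png

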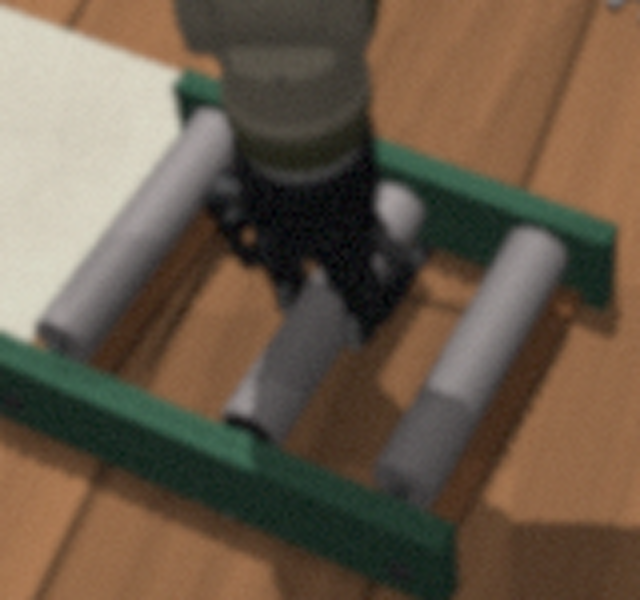

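Both views show the roller parallel to its neighbours, with the stub (~(421,341) top crop) just clear of the -y rail, at about x = -17 mm. I'll nudge, then let it out toward -y.

```bash
python3 -m inch '[[[0,-0.8,-0.8,0],[0,-0.8,-0.8,0],[1.5,-0.8,-0.8,0],[3,-0.8,-0.8,0],[3,-0.8,-0.8,0]]]'
python3 -c "
from h import *
info()"
python3 -m inch '[[[1,0,0,0],[2,0,0,0],[3,0,0,0],[3,0,0,0]]]'
python3 -c "
from h import *
info()"
```

```text
clock: 12.95
tcp_pos: [0.4949, 0.225, 0.0394]
orientation: [0.459, -0.464, 0.536, -0.535]
wrist_force: [-5.8, -8.0, -3.4]
finger_gap: 0.0352
clock 12.95 frame xy -16.4 1.1 z 39.4 relyaw -0.03 gap 35.2 F frame [-4.56 -8.78 -3.43] T [-1.72  1.12  0.51]
clock: 13.35
tcp_pos: [0.4947, 0.2225, 0.0394]
orientation: [0.459, -0.464, 0.536, -0.535]
wrist_force: [-4.9, -6.1, -2.2]
finger_gap: 0.0347
clock 13.35 frame xy -16.3 -1.4 z 39.4 relyaw -0.01 gap 34.7 F frame [-3.97 -6.76 -2.23] T [-1.53  1.09  0.47]
```

```bash
python3 -m inch '[[[1,0,0,0],[2,0,0,0],[2,0,0,0],[2,0,0,0]]]'
python3 -c "
from h import *
info()"
```

```text
clock: 13.75
tcp_pos: [0.4945, 0.2208, 0.0394]
orientation: [0.46, -0.464, 0.536, -0.535]
wrist_force: [-5.1, -7.7, -4.3]
finger_gap: 0.0349
clock 13.75 frame xy -16.2 -3.1 z 39.4 relyaw 0.02 gap 34.9 F frame [-3.95 -8.34 -4.29] T [-1.46  1.03  0.6 ]
```

```bash
python3 -m inch '[[[1,0,0,0],[2,0,0,0],[2,0,0,0],[2,0,0,0]]]'
python3 -c "
from h import *
info()"
python3 -m inch '[[[1,0,0,0],[1.5,0,0,0],[1.5,0,0,0],[1.5,0,0,0]]]'
python3 -c "
from h import *
info()"
```

```text
clock: 14.15
tcp_pos: [0.4943, 0.2191, 0.0395]
orientation: [0.46, -0.464, 0.536, -0.535]
wrist_force: [-7.1, -7.4, -4.0]
finger_gap: 0.0348
clock 14.15 frame xy -16.2 -4.9 z 39.5 relyaw 0.03 gap 34.8 F frame [-5.91 -8.39 -3.98] T [-1.27  0.97  0.59]
clock: 14.55
tcp_pos: [0.4941, 0.2178, 0.0395]
orientation: [0.46, -0.464, 0.536, -0.535]
wrist_force: [-5.1, -6.4, -4.1]
finger_gap: 0.0348
clock 14.55 frame xy -16.2 -6.2 z 39.5 relyaw 0.03 gap 34.8 F frame [-4.13 -7.08 -4.11] T [-1.18  1.    0.62]
```

```bash
python3 -m inch '[[[1,0,0,0],[1,0,0,0],[1,0,0,0]]]'
python3 -c "
from h import *
info()"
python3 -m inch '[[[1,0,0,0],[1,0,0,0],[1,0,0,0]]]'
python3 - <<'E'
from h import *
info()
cv2.imwrite("pics/t8.png",cv2.resize(env.read_camera("top")[150:290,150:290],None,fx=4,fy=4,interpolation=cv2.INTER_CUBIC))
cv2.imwrite("pics/s8.png",cv2.resize(env.read_camera("side")[230:380,190:350],None,fx=4,fy=4,interpolation=cv2.INTER_CUBIC))
E
```

```text
clock: 14.85
tcp_pos: [0.494, 0.2169, 0.0396]
orientation: [0.46, -0.464, 0.536, -0.534]
wrist_force: [-5.1, -5.8, -4.2]
finger_gap: 0.035
clock 14.85 frame xy -16.1 -7.0 z 39.6 relyaw 0.03 gap 35.0 F frame [-4.16 -6.45 -4.19] T [-1.13  1.02  0.57]
clock: 15.15
tcp_pos: [0.494, 0.216, 0.0396]
orientation: [0.46, -0.464, 0.536, -0.534]
wrist_force: [-4.1, -5.1, -4.1]
finger_gap: 0.0348
clock 15.15 frame xy -16.0 -7.9 z 39.6 relyaw 0.03 gap 34.8 F frame [-3.31 -5.68 -4.13] T [-1.03  0.99  0.51]
```

View pics/t8.png

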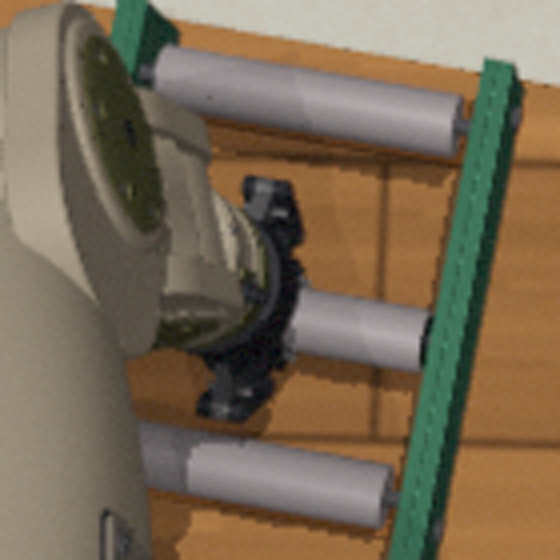

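View pics/s8.png

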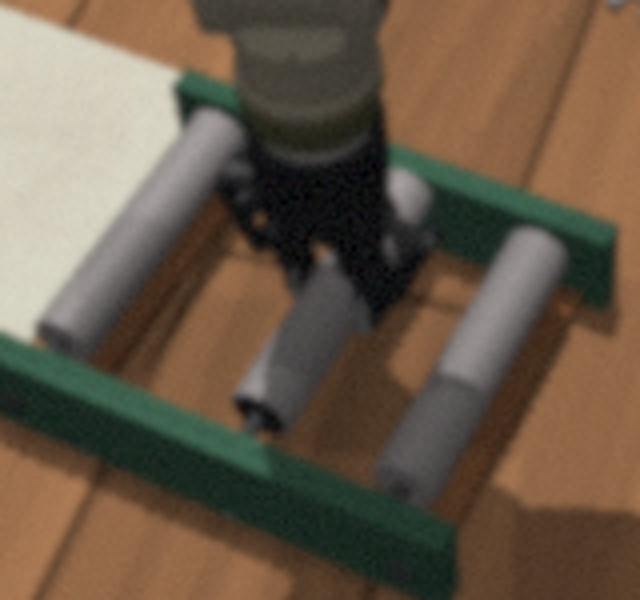

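Stub has gone into the -y socket (tube end flush by the rail at (425,340) in the top crop), and the pin is in the other one. The remaining force is 5.7 N, as expected for a fitted roller. I'll bring it 1 mm further and open.

```bash
python3 -m inch '[[[0.7,1,0,0],[0.7,1,0,0],[0.7,1,0,0]]]'
python3 -c "
from h import *
info()"
python3 -m inch '[[[0,0,0,0],[0,0,0,0],[0,0,0,0],[0,0,0,0],[0,0,0,0],[0,0,0,0]]]' 50 20
python3 - <<'E'
from h import *
info()
cv2.imwrite("pics/t9.png",cv2.resize(env.read_camera("top")[150:290,150:290],None,fx=4,fy=4,interpolation=cv2.INTER_CUBIC))
cv2.imwrite("pics/s9.png",cv2.resize(env.read_camera("side")[230:380,190:350],None,fx=4,fy=4,interpolation=cv2.INTER_CUBIC))
E
```

```text
clock: 15.55
tcp_pos: [0.4944, 0.216, 0.039]
orientation: [0.461, -0.463, 0.536, -0.534]
wrist_force: [-4.1, -3.3, -3.2]
finger_gap: 0.0348
clock 15.55 frame xy -15.6 -7.9 z 39.0 relyaw 0.03 gap 34.8 F frame [-3.57 -3.83 -3.18] T [-0.71  0.93  0.41]
clock: 16.15
tcp_pos: [0.497, 0.216, 0.0398]
orientation: [-0.462, 0.462, -0.536, 0.536]
wrist_force: [-0.0, 0.2, -0.2]
finger_gap: 0.0502
clock 16.15 frame xy -13.0 -7.5 z 39.8 relyaw -0.04 gap 50.2 F frame [-0.04  0.18 -0.2 ] T [ 0.02  0.02 -0.01]
```

View pics/t9.png

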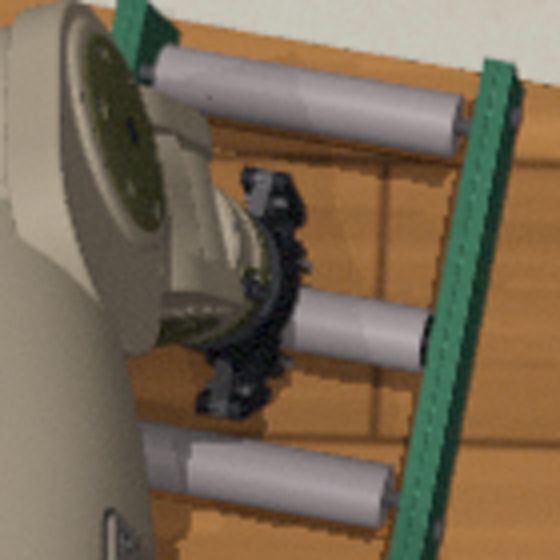

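View pics/s9.png

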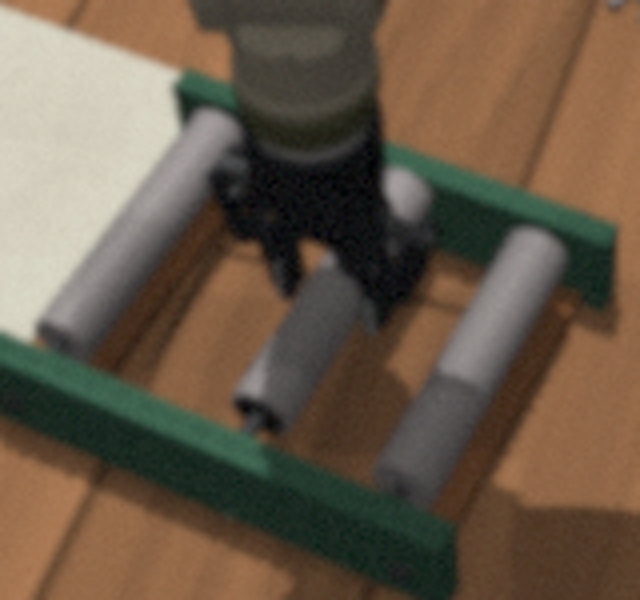

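The roller stays in place and the wrist reads zero. I'll re-centre by 3 mm, open wider, lift straight up, and move off to look.

```bash
python3 -m inch '[[[0,0,-3,0],[0,0,-3,0],[0,0,-3,0],[0,-15,-3,0],[0,-40,-3,0],[0,-80,-3,0],[0,-120,-3,0],[0,-160,-3,0],[0,-160,-3,0]]]' 60
python3 -m inch '[[[45,-10,0,0],[95,-10,0,0],[145,-10,0,0],[195,-10,0,0],[245,-10,0,0],[280,-10,0,0],[280,-10,0,0]]]'
python3 - <<'E'
from h import *
info()
a=env.read_camera("top");cv2.imwrite("pics/t10f.png",a);cv2.imwrite("pics/t10.png",cv2.resize(a[145:295,145:295],None,fx=4,fy=4,interpolation=cv2.INTER_CUBIC))
b=env.read_camera("side");cv2.imwrite("pics/s10.png",cv2.resize(b[230:380,190:350],None,fx=4,fy=4,interpolation=cv2.INTER_CUBIC))
E
```

```text
clock: 17.15
tcp_pos: [0.4971, 0.2173, 0.2057]
orientation: [-0.465, 0.458, -0.534, 0.537]
wrist_force: [1.1, -0.0, -0.1]
finger_gap: 0.06
clock: 17.85
tcp_pos: [0.452, -0.0643, 0.2091]
orientation: [-0.46, 0.46, -0.537, 0.537]
wrist_force: [-0.6, 0.3, -0.1]
finger_gap: 0.0599
clock 17.85 frame xy -16.5 -291.4 z 209.1 relyaw -0.39 gap 59.9 F frame [-0.6   0.26 -0.06] T [0.07 0.01 0.  ]
```

View pics/t10.png

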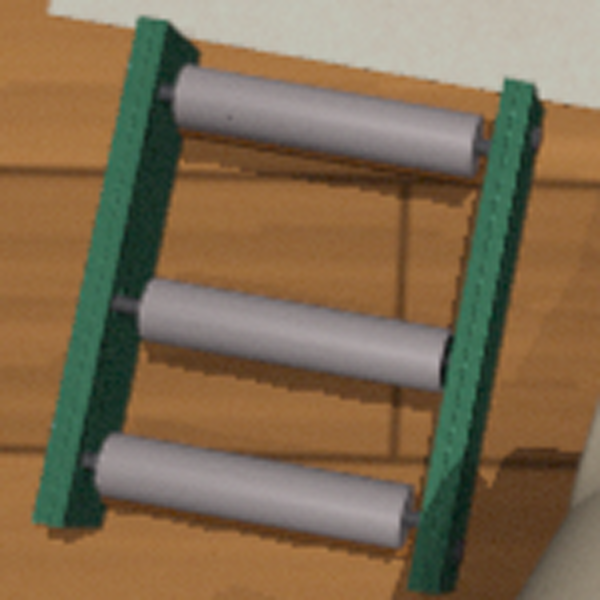

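View pics/s10.png

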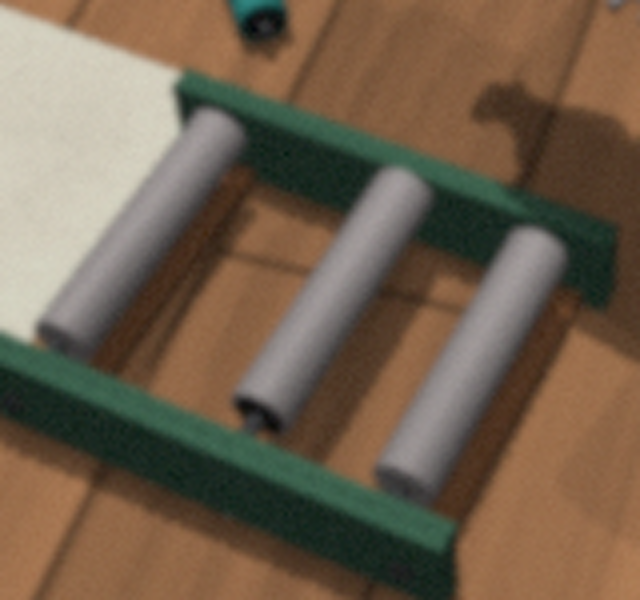

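View pics/t10f.png

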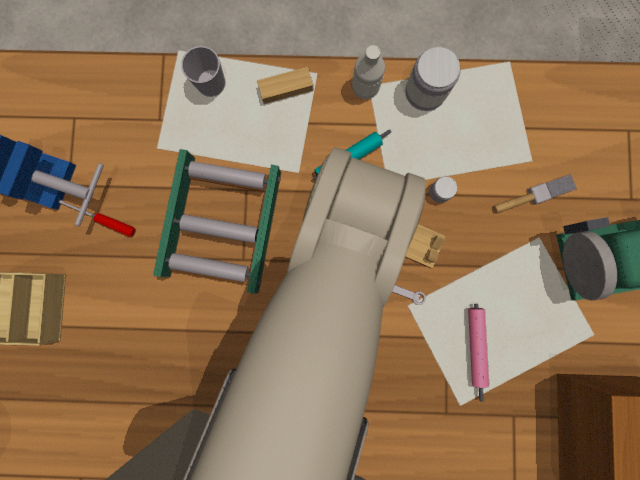

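Run:
```python
from h import *
c,s=np.cos(FR[2]),np.sin(FR[2])
def f(u,v,z=.054):
    q=back("top",(145+u/4,145+v/4),z)[:2]-FR[:2]; return np.round(np.array([c*q[0]+s*q[1],-s*q[0]+c*q[1]])*1000,1)
for n,L in dict(up=((185,67),(480,117),(178,123),(474,176)),mid=((150,280),(448,333),(140,335),(441,388)),lo=((107,433),(410,487),(98,490),(404,546))).items():
    P=[f(*q) for q in L]; print(n,"+y end",(P[0]+P[2])/2,"-y end",(P[1]+P[3])/2)
print("visible pin near rail",f(115,302))
```

```text
up +y end [110.3   88.35] -y end [109.85 -89.05]
mid +y end [-16.9  83.9] -y end [-17.15 -93.9 ]
lo +y end [-108.85   90.  ] -y end [-109.3  -89.5]
visible pin near rail [-16.8 101.9]
```

The roller hangs level and parallel at x ≈ -17 mm, tin at (444,190) unmoved. The tube's offset reads about 5 mm, where 8 mm would be fully home, so I'll measure more finely before handing in.

Run:
```python
from h import *
a=cv2.imread("pics/t10f.png").astype(np.float32)
for k in range(3):
    pass
gray=cv2.cvtColor(a.astype('uint8'),cv2.COLOR_BGR2GRAY).astype(np.float32)
for x0 in(110,-16.8,-109.5):
  for sgn in(1,-1):
    ys=np.arange(70,120,1.0)
    prof=0
    for dx in range(-6,7,2):
      P=T(FR,np.c_[np.full(len(ys),(x0+dx)/1000),sgn*ys/1000,np.full(len(ys),.072)])
      u=proj("top",P).astype(np.float32)
      prof=prof+cv2.remap(a,u[:,0][None],u[:,1][None],cv2.INTER_CUBIC)[0][:,2]/7
    print(x0,sgn,prof.astype(int)[::1].tolist())
```

```text
110 1 [152, 152, 152, 153, 153, 152, 152, 151, 152, 152, 151, 152, 152, 153, 155, 153, 142, 120, 93, 72, 58, 51, 49, 51, 53, 51, 45, 36, 28, 29, 37, 48, 54, 56, 56, 57, 56, 56, 57, 57, 58, 58, 57, 56, 52, 51, 62, 89, 122, 148]
110 -1 [164, 165, 164, 164, 164, 164, 165, 165, 166, 165, 165, 166, 166, 166, 165, 165, 163, 149, 121, 90, 73, 70, 73, 79, 85, 87, 84, 79, 73, 65, 58, 55, 55, 56, 55, 52, 51, 52, 56, 59, 60, 59, 58, 59, 61, 59, 49, 35, 25, 24]
-16.8 1 [150, 151, 151, 150, 150, 149, 149, 150, 152, 156, 149, 131, 104, 78, 60, 51, 50, 52, 53, 54, 52, 50, 50, 53, 57, 58, 56, 48, 39, 36, 43, 52, 58, 59, 59, 58, 57, 57, 56, 58, 59, 60, 60, 59, 57, 57, 64, 83, 112, 135]
-16.8 -1 [163, 163, 163, 164, 164, 164, 164, 164, 164, 164, 163, 163, 163, 163, 164, 164, 163, 163, 164, 165, 166, 166, 161, 136, 91, 48, 27, 31, 45, 57, 61, 62, 62, 62, 61, 58, 56, 56, 59, 62, 61, 61, 61, 62, 62, 59, 50, 37, 28, 25]
-109.5 1 [151, 151, 151, 150, 150, 150, 151, 151, 151, 151, 151, 151, 151, 151, 151, 151, 142, 121, 95, 72, 59, 51, 49, 50, 53, 50, 44, 35, 30, 32, 40, 50, 55, 57, 57, 58, 57, 55, 54, 55, 57, 58, 57, 55, 53, 53, 59, 79, 106, 128]
-109.5 -1 [161, 162, 162, 162, 162, 163, 164, 164, 163, 162, 162, 162, 163, 163, 163, 163, 161, 149, 121, 91, 72, 68, 69, 72, 75, 77, 76, 74, 68, 58, 47, 40, 36, 36, 36, 36, 35, 36, 38, 39, 38, 36, 34, 32, 30, 27, 23, 18, 16, 15]
```

The finer measurement puts the tube centre at y ≈ -5.3 mm relative to its neighbours. That places the stub about 5.3 mm deep, which passes but isn't fully home at 8 mm. I'll go back, grip lightly and nudge it toward -y.

Run:
```python
from h import *
plan((*fr2w(-16,-6),.2),-8.43)
```

```text
clock 17.95 tcp [ 0.4522 -0.0613  0.2092] jaw -8.62 F [0.25 0.71 0.4 ] gap 60.0
 need shift [-2.824e+02  9.300e+00 -2.000e-01] spin -0.19 (j6 1.41 )
```

```bash
python3 -m inch '[[[-45,5,0,0],[-95,10,0,0],[-145,10,0,0],[-195,10,0,0],[-245,10,0,0],[-282,10,0,0],[-282,10,0,0],[-282,10,0,0]]]'
python3 - <<'E'
from h import *
info();plan((*fr2w(-16,-6),.039),-8.43)
E
```

```text
clock: 18.75
tcp_pos: [0.493, 0.2204, 0.1989]
orientation: [0.462, -0.463, 0.535, -0.534]
wrist_force: [-0.9, -0.7, -0.4]
finger_gap: 0.0602
clock 18.75 frame xy -17.6 -3.7 z 198.9 relyaw 0.22 gap 60.2 F frame [-0.81 -0.88 -0.37] T [0.04 0.04 0.02]
clock 18.75 tcp [0.493  0.2204 0.1989] jaw -8.21 F [-0.92 -0.75 -0.37] gap 60.2
 need shift [  2.2 159.9   1.8] spin 0.22 (j6 1.99 )
```

```bash
python3 -m inch '[[[2,40,1.5,0],[2,80,1.5,0],[2,115,1.5,0],[2,140,1.5,0],[2,155,1.5,0],[2,160,1.5,0],[2,160,1.5,0],[2,160,1.5,0]]]'
python3 -c "
from h import *
info()"
python3 -m inch '[[[0,0,0,0],[0,0,0,0],[0,0,0,0],[0,0,0,0],[0,0,0,0],[0,0,0,0],[0,0,0,0]]]' 36 25
python3 -c "
from h import *
info()"
python3 -m inch '[[[1,0,0,0],[2,0,0,0],[2,0,0,0],[2,0,0,0]]]'
python3 -c "
from h import *
info()"
```

```text
clock: 19.55
tcp_pos: [0.496, 0.2159, 0.0405]
orientation: [-0.462, 0.461, -0.535, 0.536]
wrist_force: [0.0, 0.4, -0.5]
finger_gap: 0.0599
clock 19.55 frame xy -14.0 -7.7 z 40.5 relyaw -0.07 gap 59.9 F frame [-0.05  0.39 -0.53] T [-0.05 -0.01  0.01]
clock: 20.25
tcp_pos: [0.4957, 0.2162, 0.0399]
orientation: [-0.462, 0.461, -0.535, 0.536]
wrist_force: [-0.8, 0.4, 5.2]
finger_gap: 0.0371
clock 20.25 frame xy -14.4 -7.5 z 39.9 relyaw -0.04 gap 37.1 F frame [-0.84  0.3   5.25] T [0.02 0.08 0.11]
clock: 20.65
tcp_pos: [0.4957, 0.2161, 0.0399]
orientation: [0.463, -0.461, 0.536, -0.535]
wrist_force: [-0.6, 6.7, 2.2]
finger_gap: 0.0372
clock 20.65 frame xy -14.3 -7.6 z 39.9 relyaw 0.02 gap 37.2 F frame [-1.61  6.56  2.23] T [ 1.41 -0.04  0.09]
```

```bash
python3 -m inch '[[[0,-1.5,0,0],[0,-2.5,0,0],[0,-2.5,0,0]]]'
python3 -c "
from h import *
info()"
python3 -m inch '[[[0,0,1.5,0],[0,0,1.5,0],[0,0,-1.5,0],[0,0,-1.5,0],[0,0,0,1],[0,0,0,-1],[0,0,0,0]]]'
python3 -c "
from h import *
info()"
```

```text
clock: 20.95
tcp_pos: [0.4954, 0.2161, 0.0407]
orientation: [0.463, -0.461, 0.536, -0.534]
wrist_force: [5.2, 8.8, -9.6]
finger_gap: 0.0372
clock 20.95 frame xy -14.6 -7.6 z 40.7 relyaw 0.04 gap 37.2 F frame [ 3.82  9.43 -9.59] T [ 1.66 -0.79  0.24]
clock: 21.65
tcp_pos: [0.4952, 0.2154, 0.0411]
orientation: [0.463, -0.462, 0.536, -0.535]
wrist_force: [2.8, 6.1, -5.2]
finger_gap: 0.0374
clock 21.65 frame xy -14.8 -8.3 z 41.1 relyaw 0.03 gap 37.4 F frame [ 1.87  6.4  -5.16] T [ 1.15 -0.49  0.71]
```

```bash
cat >> h.py <<'E'
def edge(a,x0,sgn):
    ys=np.arange(76,100,.25); prof=0
    for dx in range(-6,7,2):
        P=T(FR,np.c_[np.full(len(ys),(x0+dx)/1000),sgn*ys/1000,np.full(len(ys),.072)]); u=proj("top",P).astype(np.float32)
        prof=prof+cv2.remap(a,u[:,0][None],u[:,1][None],cv2.INTER_CUBIC)[0][:,2].astype(float)/7
    i=np.argmax(prof<110); return ys[i]
E
python3 - <<'E'
from h import *
b=cv2.imread("pics/t10f.png");a=env.read_camera("top")
for x in(110,-16.8,-109.5): print(x,[(edge(im,x,s)) for im in(b,a) for s in(1,-1)])
info()
E
```

```text
110 [np.float64(87.5), np.float64(88.5), np.float64(87.5), np.float64(88.75)]
-16.8 [np.float64(82.0), np.float64(93.75), np.float64(76.0), np.float64(94.75)]
-109.5 [np.float64(87.5), np.float64(88.5), np.float64(76.0), np.float64(88.25)]
clock 21.70 frame xy -14.8 -8.3 z 41.0 relyaw -0.01 gap 37.0 F frame [ 2.22  6.65 -4.84] T [ 1.15 -0.48  0.62]
```

```bash
python3 -m inch '[[[0,1,0,0],[0,2,0,0],[0,3,0,0],[0,3,0,0]]]'
python3 -c "
from h import *
info()"
python3 -m inch '[[[0.5,0,2,0],[0.5,0,2,0],[0.5,0,-2,0],[0.5,0,-2,0],[0.5,0,0,1.5],[0.5,0,0,-1.5],[0.5,0,0,0],[0.5,0,0,0]]]'
python3 - <<'E'
from h import *
a=env.read_camera("top")
for x in(110,-16.8): print(x,edge(a,x,-1))
info()
E
```

```text
clock: 22.1
tcp_pos: [0.4957, 0.2154, 0.0397]
orientation: [0.463, -0.461, 0.536, -0.535]
wrist_force: [0.4, 4.8, 6.1]
finger_gap: 0.0368
clock 22.10 frame xy -14.2 -8.3 z 39.7 relyaw 0.02 gap 36.8 F frame [-0.34  4.81  6.06] T [0.94 0.03 0.23]
clock: 22.9
tcp_pos: [0.4956, 0.2141, 0.0396]
orientation: [-0.462, 0.461, -0.535, 0.536]
wrist_force: [-0.1, 2.8, 5.2]
finger_gap: 0.0371
110 88.75
-16.8 94.5
clock 22.95 frame xy -14.2 -9.5 z 39.6 relyaw -0.01 gap 37.1 F frame [-0.8   2.61  6.77] T [0.43 0.06 0.18]
```

```bash
python3 -m inch '[[[0,-1.2,0,0],[0,-1.2,0,0],[0,-1.2,0,0],[0,-1.2,0,0]]]' 30 60
python3 -c "
from h import *
info()"
python3 -m inch '[[[1,0,0,0],[1.5,0,0,0],[1.5,0,1,0],[1.5,0,1,0],[1.5,0,-1,0],[1.5,0,-1,0],[1.5,0,0,0],[1.5,0,0,0]]]'
python3 - <<'E'
from h import *
a=env.read_camera("top")
for x in(110,-16.8): print(x,edge(a,x,-1))
info()
E
```

```text
clock: 23.35
tcp_pos: [0.4955, 0.2141, 0.0399]
orientation: [0.462, -0.461, 0.535, -0.535]
wrist_force: [3.7, 4.6, -2.0]
finger_gap: 0.0364
clock 23.35 frame xy -14.3 -9.6 z 39.9 relyaw -0.01 gap 36.4 F frame [ 2.95  5.11 -1.99] T [ 0.68 -0.51  0.31]
clock: 24.15
tcp_pos: [0.4955, 0.2141, 0.0399]
orientation: [0.463, -0.461, 0.536, -0.534]
wrist_force: [2.3, 10.0, -4.3]
finger_gap: 0.036
110 88.75
-16.8 94.5
clock 24.20 frame xy -14.3 -9.6 z 39.9 relyaw 0.03 gap 36.1 F frame [ 2.87  9.86 -2.59] T [ 1.62 -0.61  0.21]
```

It's a solid stop: 10 N of push plus wiggling gives no further travel, so the stub is on the socket floor. I'll relax the push, release and retreat.

```bash
python3 -m inch '[[[-1.5,0,0,0],[-2.5,0,0.5,0],[-2.5,0,0.5,0]]]'
python3 -c "
from h import *
info()"
python3 -m inch '[[[0,0,0,0],[0,0,0,0],[0,0,0,0],[0,0,0,0],[0,0,0,0],[0,0,-1,0],[0,0,-1,0]]]' 58 20
python3 -m inch '[[[0,-15,0,0],[0,-40,0,0],[0,-80,0,0],[0,-120,0,0],[0,-160,0,0],[45,-170,0,0],[95,-170,0,0],[145,-170,0,0],[195,-170,0,0],[245,-170,0,0]]]'
python3 -m inch '[[[40,0,0,0],[40,0,0,0],[40,0,0,0]]]'
python3 - <<'E'
from h import *
a=env.read_camera("top");cv2.imwrite("pics/t11.png",a)
for x in(110,-16.8,-109.5): print(x,edge(a,x,1),edge(a,x,-1))
info()
cv2.imwrite("pics/s11.png",cv2.resize(env.read_camera("side")[80:380,190:440],None,fx=2,fy=2))
E
```

```text
clock: 24.5
tcp_pos: [0.4955, 0.2142, 0.0399]
orientation: [-0.461, 0.462, -0.535, 0.536]
wrist_force: [1.7, 1.5, -1.5]
finger_gap: 0.0365
clock 24.50 frame xy -14.3 -9.5 z 39.9 relyaw -0.03 gap 36.5 F frame [ 1.48  1.71 -1.52] T [ 0.02 -0.35  0.43]
clock: 25.2
tcp_pos: [0.4944, 0.2147, 0.0403]
orientation: [0.462, -0.462, 0.536, -0.536]
wrist_force: [-0.4, -0.2, -0.0]
finger_gap: 0.0578
clock: 26.2
tcp_pos: [0.4579, -0.0292, 0.2106]
orientation: [-0.462, 0.462, -0.535, 0.536]
wrist_force: [0.4, -0.1, 0.6]
finger_gap: 0.0583
clock: 26.5
tcp_pos: [0.4524, -0.068, 0.2103]
orientation: [0.461, -0.461, 0.536, -0.536]
wrist_force: [-0.5, -0.0, -0.0]
finger_gap: 0.0582
110 87.5 88.5
-16.8 81.5 94.25
-109.5 87.75 88.5
clock 26.55 frame xy -15.6 -294.1 z 210.3 relyaw -0.09 gap 58.1 F frame [0.34 0.15 0.17] T [-0.03 -0.04  0.01]
```

View pics/t11.png

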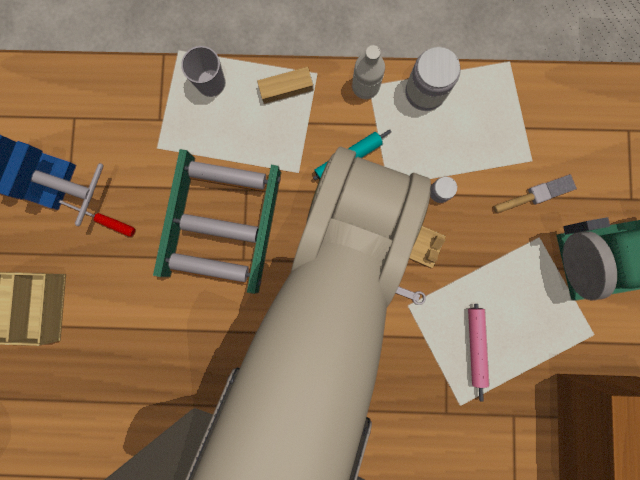

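View pics/s11.png

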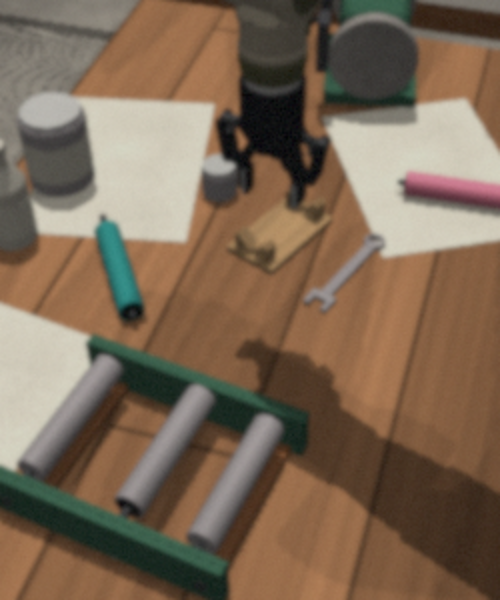

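```bash
python3 -c "
from workcell import env
print(env.hand_in()); print(env.get_state()['clock'])"
```

```text
the job is handed in; nothing more can be done
None
the job is handed in; nothing more can be done
```

The roller is back in the middle place of the frame with both ends in their sockets, and I've handed the job in. One check disagrees with the stub end being fully home.

**What I did:** I gripped the roller in its cradle and lowered it between the rails at about 33° to their crosswise direction. I slid the pin tip along the +y rail until it dropped into the socket, about 16 mm to the -x side of the middle. I then pushed the pin in about 17 mm (judged from the ~11 N spring force), swung the roller square and let the stub out into the -y socket. After a first look I went back, pushed it further toward -y, and let go.

**Last checks:**
- **Placement:** The roller hangs in place, parallel to its neighbours, at x ≈ -17 mm.
- **Robot and objects:** The gripper is empty and clear, with the wrist force near zero. The tin and the wrench look unmoved.
- **Forces:** The highest wrist reading while touching the frame was about 14 N. With the spring's 6 N or so added, I estimate the frame took under 20 N. I couldn't measure the frame force directly.
- **Time:** It took about 27 s of the 72 s allowed.

**Where the checks disagree:** The last push met a solid stop at about 10 N, which suggests the stub is on the socket floor. The top camera puts the stub only about 6 mm deep, give or take 1 mm, instead of the full 8 mm. That is still past the 4 mm needed, but I couldn't confirm the last 2 mm. I couldn't see the pin tip's depth, only feel it through the spring force.

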